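Refit the fallen knob of the desktop volume controller and hold it pressed

ROBOT

A 6-joint arm with a two-finger parallel gripper is mounted at the origin on a cart in front of the work surface, level with it; the furniture and walls round the work are solid. World frame = base frame: x ahead of the robot, y to its left, z up, the work surface at z = 0. Lengths are in m, angles in rad, forces in N, time in s.
With the tool pointing down it reaches from about 0.325 to 0.875 m from the base axis. Payload 4.4 kg.
Tool frame: the origin (TCP) lies midway between the tips of the shut fingers; the grasp point (between the pads) lies 19 mm behind it; z points along the fingers, y is the line along which they close (so a half turn about z gives the same grasp; the last joint's range is limited). The gripper opens to 85 mm and grips with 20 to 120 N. Pads are 22 mm wide; open, the fingers measure 114 mm over their backs; the gripper's body (76 mm by 85 mm) begins 54 mm behind the grasp point. The pads swing forward as they close: fully open they stand 13 mm farther back than shut.
Start: joints at [-1.274, 0.207, 1.542, -0, 1.393, -0.15], TCP at [0.248, -0.519, 0.231] pointing down, gripper open.
Joint ranges: [-2.73, 2.73], [-0.86, 2.22], [0.23, 2.46], [-1.11, 4.25], [0.08, 2.63], [-2.82, 2.82]. Speed limits (rad/s): [2.79, 2.79, 3.14, 3.14, 3.14, 3.14].

INTERFACE

Orientations are given as a unit quaternion [w, x, y, z].
In Python, from cell import env gives the robot as it stands. Calls block until the motion is done:
- env.move_to(position, orientation): joint-space move of the TCP to a pose.
- env.servo_line(position, rot=None, velocity=0.15, force_limit=None): straight line of the TCP; rot=None keeps the orientation; velocity is the mean speed in m/s. With force_limit (N) it stops when the force on the tool has changed by that much, and returns True; else False.
- env.movej(angles): joint-space move.
- env.open() and env.grab(grasp_force=None): open the fingers fully, or close them until they stop; grasp_force is the grip in N (None keeps the last).
- env.wait(seconds).
- env.inverse_kinematics(position, orientation): joint angles nearest the present ones, or None.
- env.capture(name): name is "scene" or "top" or "wrist"; returns the picture (384x512x3 uint8, red, green, blue); there is no depth.
- env.camera_info(name): a dict with "fx", "fy", "cx", "cy" (pixels), "origin" and "rotation" of the camera in the world. Camera axes: x right, y down, z forward; pixel columns grow to the right and rows downward; lengths in m; the calibration is good to about 2 mm. A picture is of the moment at which its call begins: read the wrist's pose just before it. camera_info takes no time and is no camera call; for the wrist camera it gives the pose at the moment of the call.
A pose or a line that the arm cannot do raises env.MotionError and nothing moves.
- env.job_done(): hands the job in; it is judged then, once.
Trained networks look in the newest picture that a camera, given by its name, has taken for a name from the list of things; names that differ only in an ending like _2 or _b are one class to them, and where a whole thing is asked for, a point or a joint stands for the part that bears it (a point fixed in the world has none). Each returns a list of dicts, best first, with "confidence" (0 to 1); they miss things now and then, are a little off and sometimes report something else, mostly with a low value. They report only what shows in the picture. A call takes as long as a camera call. They do not tell look-alikes from the thing itself.
- env.recognise(label, camera): "location" ([row, column] in pixels, amid what is visible of it).
- env.tip_of(label, camera): "location" ([row, column] in pixels: a listed point, or the origin of a listed thing).
Readings, each from a call of its own:
- env.current_clock(): time.
- env.current_qpos(): joint angles.
- env.current_joint_vel(): joint speeds.
- env.current_joint_efforts(): joint torques, N m.
- env.current_tcp_pos(): TCP position.
- env.current_ee_rot(): TCP orientation.
- env.current_ft_force(): force on the tool from outside, world axes, zero at the start.
- env.current_moment(): the same for the moment, N m.
- env.current_width(): finger opening in m.
- env.current_grasp_force(): force on a finger pad.
Only numpy, scipy, OpenCV 4.12 (cv2) and the standard library are available. Lean on these libraries where they do the work, as an engineer would, in place of code of your own. Each camera call takes 0.05 s, during which the arm holds its last target. There are 200 camera calls.

TASK

One of the three knobs of the desktop volume controller has come off and lies on the desk. Pick it up, find the bare shaft, turn the knob so that the flat in its bore meets the flat of the D-shaped shaft, push it fully home and press it right down against the push switch under the shaft. Finish with the gripper still holding the knob pressed down (the long press that wakes that channel), and leave the two other knobs and the things on the desk as they are.

Things in the scene. Friction and masses are not known exactly. Their poses are not given: they have to be found in the camera images.
- knob: Loose black pointer knob, upright on the desk, 34 mm high, about 60 g. Origin: centre of its underside. Round skirt 48 mm across, 14 mm high; on it a grip bar along x, 14 to 34 mm above the underside, 16 mm thick, its flat parallel sides facing y from x = -17 to +15 mm. The bar's pointed nose (26 mm from the axis, white line on top) is at +x, its blunt end (20 mm) at -x.
- controller: Volume controller: low desk box with wooden cheeks, flat aluminium face 42 mm above the desk, 112 mm deep (x), 262 mm wide (y); it does not move. Origin: centre of its underside. Three controls in a row along its y: left at +76 mm, middle at 0, right at -76 mm. Two carry knobs like the loose one (undersides 6 mm above the face), the third is a bare steel shaft; which one varies.
- tip_left (a point): Centre of the top end of the left D-shaft, 19 mm above the face when out, turning with it: its flat faces +x, 2.5 mm from the axis; round part 12 mm across, end chamfered 0.7 mm. The knob goes 13 mm on, only when its +x (nose) points along this +x; 0.5 mm play all round. The shaft turns stiffly (0.01 N m). Where a knob is fitted this point is hidden in it; its axes may differ from that knob.
- tip_middle (a point): The same for the middle control.
- tip_right (a point): The same for the right control.
- push_left (a joint): How far the left control's shaft is pushed down, 0 (out) to 0.004 m (right down). It springs back: 1.5 N to start it, 5 N right down. A knob that has not gone on also pushes it.
- push_middle (a joint): The same for the middle control.
- push_right (a joint): The same for the right control.
- fitted_a: One of the two knobs still fitted, of the same size and shape as the loose one. Origin: on the control's axis, on the face of the controller.
- fitted_b: The other knob still fitted; the same.
- fitted_a_nose (a point): Tip of the nose of fitted knob a, level with its top.
- fitted_b_nose (a point): Tip of the nose of fitted knob b, level with its top.
- bore_end (a point): Centre of the inner end of the D-shaped bore in the loose knob's underside, 13 mm above the underside on the axis; it rests on the shaft's top end when fully home. The bore is 13 mm across, its flat 3 mm from the axis on the nose (+x) side; its mouth is chamfered 0.8 mm.
- eraser: Bystander: eraser in a dark blue sleeve, 23x52x12 mm. Origin: centre of the underside.
- sticky_pad: Bystander: pad of sticky notes, 78x78x10 mm. Origin: centre of the underside.
- screwdriver: Bystander: screwdriver 145 mm long, 20 mm high. Origin: centre of the underside.
- pencil: Bystander: pencil 123 mm long. Origin: centre of the underside.
- pen_blue: Bystander: ball pen 145 mm long. Origin: centre of the underside.
- usb_drive: Bystander: portable disk 112x80x14 mm. Origin: centre of the underside.
There are look-alikes about, which are no part of the job. What is shaped like the knob but yellow is not meant.

How it is judged:
By the outcome, as a careful person would: the job done as asked, in the order asked, and still so for the second after the job is handed in, while the arm keeps its last pose, push and grip.
It also fails if it takes over 42 s, if anything falls off the work surface, if the arm or the gripper's body presses on something with over 40 N, if the wrist force passes 120 N, or if a joint passes its speed limit or range.

## Working session

There is one attempt and no reset: what is moved stays moved. The work goes in short steps, each a Python script; the robot and the scene stay as the last script left them, time stands still between calls to the robot, and variables do not carry over. Pictures are saved under pics/ and viewed, at most 10 in all, crops included, and the job is handed in when it is done.

```bash
mkdir -p pics; ls; cat > h.py <<'E'
from cell import env
import numpy as np, cv2
from scipy.spatial.transform import Rotation as R
def save(img,n): cv2.imwrite('pics/'+n,cv2.cvtColor(img,cv2.COLOR_RGB2BGR))
def ray(ci,rc):
    d=np.array([(rc[1]-ci['cx'])/ci['fx'],(rc[0]-ci['cy'])/ci['fy'],1.])
    return np.array(ci['origin']),np.array(ci['rotation'])@d
def onz(ci,rc,z):
    o,d=ray(ci,rc); return o+d*(z-o[2])/d[2]
def tri(rays):
    A=np.zeros((3,3));b=np.zeros(3)
    for o,d in rays:
        d=d/np.linalg.norm(d);P=np.eye(3)-np.outer(d,d);A+=P;b+=P@o
    p=np.linalg.solve(A,b)
    return p
def proj(ci,p):
    q=np.array(ci['rotation']).T@(np.array(p)-np.array(ci['origin']))
    return [q[1]/q[2]*ci['fy']+ci['cy'],q[0]/q[2]*ci['fx']+ci['cx']]
def down(yaw): # tool z down, tool x at yaw in the world
    c,s=np.cos(yaw),np.sin(yaw)
    q=R.from_matrix(np.array([[c,s,0],[s,-c,0],[0,0,-1]])).as_quat()
    return [q[3],q[0],q[1],q[2]]
E
python3 - <<'E'
from h import *
ims=[]
for n in ('top','scene'):
    im=env.capture(n); save(im,n+'0.png'); ci=env.camera_info(n)
    print(n,np.round(ci['origin'],3),ci['fx'],np.round(np.array(ci['rotation'])[:,2],2))
    for l in ('knob','controller','tip_left','tip_middle','tip_right','fitted_a','fitted_a_nose','bore_end'):
        print(l,[(np.round(d['location'],1).tolist(),round(d['confidence'],2)) for d in env.tip_of(l,n)[:5]])
    ims.append(im)
save(np.vstack([cv2.resize(i,(400,300)) for i in ims]) if 0 else np.hstack([cv2.resize(i,(400,300)) for i in ims]),'both.png')
print(env.current_clock(),env.current_tcp_pos(),env.current_ee_rot(),R.from_quat(np.roll(env.current_ee_rot(),-1)).as_matrix().round(2).tolist())
E
```

```text
picsTraceback (most recent call last):
  File "<stdin>", line 5, in <module>
IndexError: too many indices for array: array is 1-dimensional, but 2 were indexed
```

View pics/top0.png

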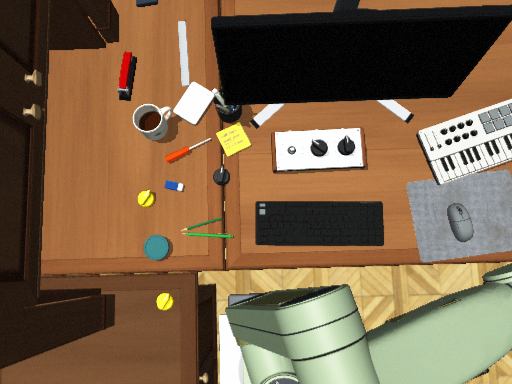

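The top view shows the loose black knob near (row 175, col 221) and yellow look-alikes at (198,146) and (301,165). The controller is at (150,320), with its bare shaft at (150,292) and fitted knobs at (147,319) and (146,346).

```bash
cat >> h.py <<'E'
_ci=env.camera_info
def cam(n):
    c=dict(_ci(n)); r=np.array(c['rotation'],float)
    if r.size==4: r=R.from_quat(np.roll(r,-1)).as_matrix()
    c['rotation']=r.reshape(3,3); return c
def tips(labels,n):
    o={}
    for l in labels:
        o[l]=[(np.round(d['location'],1).tolist(),round(d['confidence'],2)) for d in env.tip_of(l,n)[:4]]
    return o
E
python3 - <<'E'
from h import *
for n in ('top','scene','wrist'):
    im=env.capture(n); save(im,n+'1.png'); ci=cam(n)
    print(n,np.round(ci['origin'],3),ci['fx'],ci['cx'],ci['cy'],ci['rotation'].round(2).tolist())
    if n!='wrist':
        for l,v in tips(('knob','controller','tip_left','tip_middle','tip_right','fitted_a','fitted_a_nose','bore_end'),n).items(): print(l,v)
    if n=='top':
        for l,rc,z in (('knob',(175,221),.034),('bare',(150,292),.06),('f1',(147,319),.08),('f2',(146,346),.08)): print(l,onz(ci,rc,z).round(3))
print(env.current_clock(),env.current_tcp_pos(),R.from_quat(np.roll(env.current_ee_rot(),-1)).as_matrix().round(2).tolist())
E
```

```text
top [0.272 0.037 1.399] 490.9542453591552 248.6225743348466 187.66359978144703 [[-0.03, -0.99, 0.16], [-1.0, 0.03, 0.02], [-0.02, -0.16, -0.99]]
knob [([177.5, 221.1], 0.77), ([199.0, 144.8], 0.68), ([304.4, 163.5], 0.52)]
controller [([155.3, 316.5], 0.6)]
tip_left []
tip_middle []
tip_right []
fitted_a [([146.0, 314.6], 0.78), ([148.4, 344.6], 0.56)]
fitted_a_nose [([130.9, 349.6], 0.8), ([106.8, 196.3], 0.73)]
bore_end [([304.9, 164.1], 0.84), ([195.6, 144.3], 0.73), ([175.0, 218.1], 0.55)]
knob [0.535 0.141 0.034]
bare [ 0.595 -0.061  0.06 ]
f1 [ 0.596 -0.134  0.08 ]
f2 [ 0.596 -0.208  0.08 ]
scene [-0.073 -0.755  1.003] 442.45622395663173 251.99312213722473 192.69874221767142 [[0.81, -0.41, 0.42], [-0.58, -0.55, 0.6], [-0.01, -0.73, -0.69]]
knob []
controller [([230.4, 320.0], 0.84)]
tip_left []
tip_middle []
tip_right []
fitted_a [([217.9, 320.9], 0.48), ([195.0, 206.1], 0.41), ([158.9, 286.8], 0.4)]
fitted_a_nose []
bore_end []
wrist [ 0.311 -0.488  0.374] 309.2634513239968 251.32226583707939 195.8463110138993 [[0.43, -0.87, -0.25], [-0.9, -0.42, -0.12], [0.0, 0.27, -0.96]]
1.0 [ 0.24843065 -0.5185838   0.23130142] [[0.9, 0.43, 0.0], [0.43, -0.9, -0.0], [0.0, 0.0, -1.0]]
```

View pics/scene1.png

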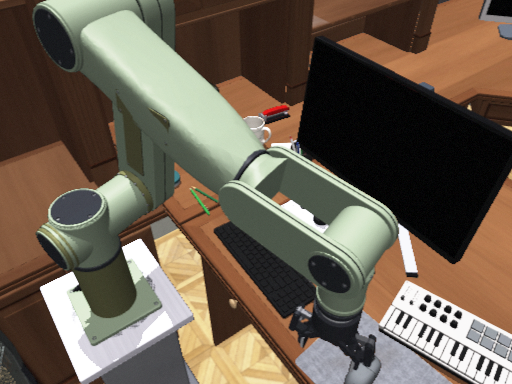

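```bash
python3 - <<'E'
from h import *
ct,cs=cam('top'),cam('scene')
for a,b in (((100,215),(155,295)),((25,218),(40,315)),((93,450),(252,440))): print('mon',tri([ray(ct,a),ray(cs,b)]).round(3))
import json
L={'k':[(.555,.12,.20),(.53,.17,.15)],'s':[(.60,-.085,.2),(.60,-.05,.24)]}
out=[]
for w in 'ks':
    for i,p in enumerate(L[w]):
        env.move_to(list(p),down(0.)) 
        ci=cam('wrist'); im=env.capture('wrist'); save(im,f'w{w}{i}.png')
        t=tips(('knob','bore_end') if w=='k' else ('tip_left','tip_middle','tip_right','fitted_a','fitted_a_nose','controller'),'wrist')
        print(w,i,t); ci={k:np.array(v).tolist() for k,v in ci.items()}
        json.dump(ci,open(f'w{w}{i}.json','w'))
print(env.current_clock())
a=[cv2.imread(f'pics/w{n}.png') for n in ('k0','k1','s0','s1')]
a=[cv2.resize(x,(400,300)) for x in a]
cv2.imwrite('pics/m1.png',np.vstack([np.hstack(a[:2]),np.hstack(a[2:])]))
E
```

```text
mon [0.756 0.156 0.031]
mon [0.76  0.11  0.466]
mon [ 0.699 -0.465  0.157]
k 0 {'knob': [([232.6, 45.3], 0.74), ([182.1, 225.4], 0.61)], 'bore_end': [([188.5, 226.4], 0.91), ([236.1, 43.1], 0.83)]}
k 1 {'knob': [([173.0, 275.0], 0.85), ([225.4, 59.1], 0.59)], 'bore_end': [([233.0, 53.9], 0.68), ([175.8, 275.4], 0.67)]}
s 0 {'tip_left': [([180.6, 223.9], 0.64)], 'tip_middle': [], 'tip_right': [([178.1, 378.1], 0.5)], 'fitted_a': [([177.6, 378.2], 0.64), ([179.1, 303.8], 0.56), ([127.5, 76.3], 0.52)], 'fitted_a_nose': [([157.5, 396.7], 0.74)], 'controller': [([170.2, 298.0], 0.58)]}
s 1 {'tip_left': [([174.2, 262.4], 0.53)], 'tip_middle': [([162.2, 319.5], 0.3)], 'tip_right': [([162.6, 323.1], 0.25)], 'fitted_a': [([173.3, 330.4], 0.97), ([170.9, 392.5], 0.95), ([165.9, 321.4], 0.4)], 'fitted_a_nose': [([158.0, 411.3], 0.72)], 'controller': [([164.8, 321.2], 0.62)]}
6.2917
```

View pics/m1.png

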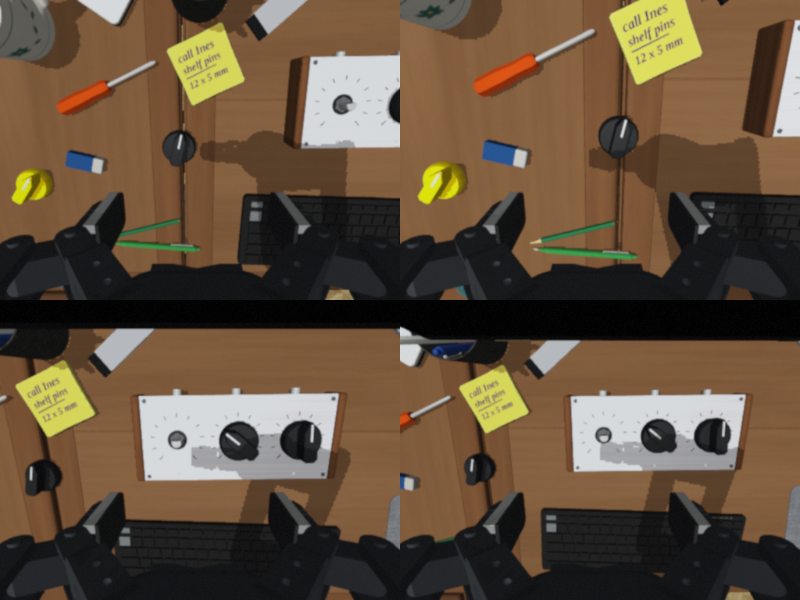

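The two wrist views show one loose black knob at (182,225) in k0 and (173,275) in k1. The yellow one at (236,43) is the look-alike, so it is not meant. The bare shaft is the left control at (180,224) in s0 and (174,262) in s1, and the other two controls carry knobs. Next I take closer views to measure position and angle.

```bash
python3 - <<'E'
from h import *
import json
C={n:{k:np.array(v) for k,v in json.load(open(f'w{n}.json')).items()} for n in ('k0','k1','s0','s1')}
k=tri([ray(C['k0'],(188.5,226.4)),ray(C['k1'],(175.8,275.4))]); print('bore',k.round(4))
print('knob org',tri([ray(C['k0'],(182.1,225.4)),ray(C['k1'],(173,275))]).round(4))
s=tri([ray(C['s0'],(180.6,223.9)),ray(C['s1'],(174.2,262.4))]); print('shaft',s.round(4))
s0=onz(C['s1'],(174.2,262.4),.061); k0=onz(C['k1'],(173,275),.0); print(s0,k0)
views={'c0':(s0[0]-.105,s0[1]-.015,.06),'c1':(s0[0]-.105,s0[1]+.025,.085),'c2':(k0[0]-.03,k0[1]-.015,.10),'c3':(k0[0]-.03,k0[1]+.02,.075)}
crops=[]
for n,p in views.items():
    if n in('c0','c2'): env.move_to(list(p[:2])+[.14 if n=='c0' else .12],down(0.))
    env.servo_line(list(p),velocity=.25) if n!='c2' else None
    ci=cam('wrist'); im=env.capture('wrist'); save(im,n+'.png')
    json.dump({k:np.array(v).tolist() for k,v in ci.items()},open(f'w{n}.json','w'))
    print(n,tips(('tip_left',) if n<'c2' else ('knob','bore_end'),'wrist'))
    r,c=proj(ci,(*s0[:2],.061) if n<'c2' else (*k0[:2],.03)); r=int(min(max(r,40),343));c=int(c);print(r,c)
    h=40 if n<'c2' else 60
    b=im[max(0,r-h):r+h,c-h:c+h]; crops.append(cv2.resize(b,(400,300*1) if 0 else (300,300),interpolation=cv2.INTER_CUBIC))
    if n=='c1': env.servo_line([p[0],p[1],.14],velocity=.25)
save(np.vstack([np.hstack(crops[:2]),np.hstack(crops[2:])]),'m2.png'); print(env.current_clock())
E
```

```text
bore [0.5363 0.1473 0.003 ]
knob org [0.5411 0.148  0.002 ]
shaft [ 0.6083 -0.0603  0.0827]
[ 0.6033894  -0.06127094  0.061     ] [0.53784365 0.14736463 0.        ]
c0 {'tip_left': [([31.0, 209.5], 0.67)]}
40 214
c1 {'tip_left': [([41.5, 295.4], 0.79)]}
40 301
c2 {'knob': [([153.8, 235.4], 0.64)], 'bore_end': [([156.9, 235.3], 0.67), ([46.1, 113.8], 0.44)]}
160 230
c3 {'knob': [([162.7, 280.1], 0.76)], 'bore_end': [([169.8, 282.4], 0.71)]}
173 282
9.6917
```

View pics/m2.png

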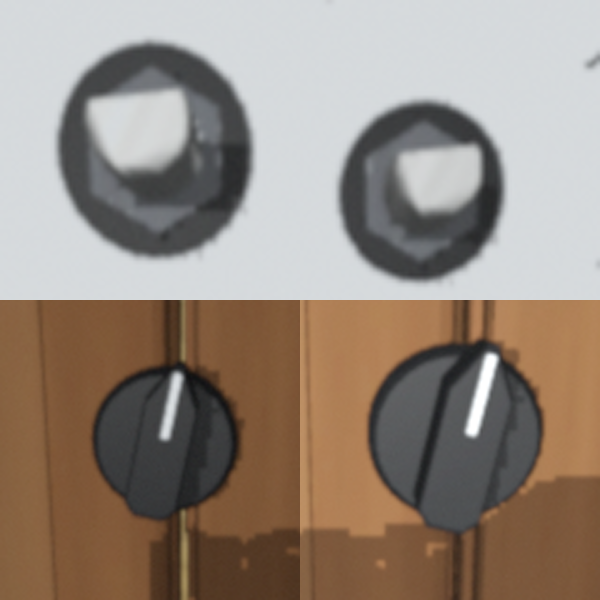

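c0/c1 show the bare D-shaft with its flat facing image-up, about world +x, with a slight turn. c2/c3 show the black loose knob with its nose up and slightly right, which confirms the target. I now compute poses from the edge points.

```bash
python3 - <<'E'
from h import *
import json
C={n:{k:np.array(v) for k,v in json.load(open(f'w{n}.json')).items()} for n in ('c0','c1','c2','c3')}
o={'c0':(0,174,3.75),'c1':(0,261,3.75),'c2':(100,170,2.5),'c3':(113,222,2.5)}
def px(n,x,y): r,c,s=o[n]; return ((y+.5)/s-.5+r,(x+.5)/s-.5+c)
F={'c0':[(88,101),(184,89)],'c1':[(98,156),(179,145)]}
print('flat tri',[tri([ray(C[n],px(n,*F[n][i])) for n in F]).round(4) for i in (0,1)])
for n in F:
    a,b=[onz(C[n],px(n,*p),.061)[:2] for p in F[n]]
    d=b-a; nrm=np.array([-d[1],d[0]])/np.linalg.norm(d); 
    print(n,'flat len',np.linalg.norm(d),'yaw',np.degrees(np.arctan2(nrm[1],nrm[0])),'mid',(a+b)/2,'ctr',(a+b)/2-2.5e-3*nrm, 'net',onz(C[n],{'c0':(31,209.5),'c1':(41.5,295.4)}[n],.061)[:2])
K={'c2':[(178,71),(166,140),(180,63),(153,218)],'c3':[(191,53),(172,135),(188,42),(157,230)]}
print('knob tri',[tri([ray(C[n],px(n,*K[n][i])) for n in K]).round(4) for i in range(4)])
for n in K:
    p=[onz(C[n],px(n,*q),.034)[:2] for q in K[n]]
    d=p[0]-p[1]; e=p[2]-p[3]; u=d/np.linalg.norm(d)
    print(n,'yawline',np.degrees(np.arctan2(d[1],d[0])),'yawends',np.degrees(np.arctan2(e[1],e[0])),np.linalg.norm(d),np.linalg.norm(e),'ctr',(p[2]+p[3])/2-.003*u)
print('net',tri([ray(C['c2'],(153.8,235.4)),ray(C['c3'],(162.7,280.1))]),[onz(C[n],q,z).round(4) for n,q,z in (('c2',(153.8,235.4),0),('c3',(162.7,280.1),0),('c2',(156.9,235.3),.013),('c3',(169.8,282.4),.013))])
ci=cam('wrist'); t=np.array(env.current_tcp_pos()); print('tcp px',proj(ci,t),proj(ci,t+[.026,0,-.0]),t)
# skirt silhouette by thresholding
for n in ('c2','c3'):
    im=cv2.imread(f'pics/{n}.png'); r,c,s=o[n]; b=im[r:r+120,c:c+120].astype(int)
    m=((b.max(2)-b.min(2))<22)&(b.max(2)<110); m=m.astype(np.uint8)
    m=cv2.morphologyEx(m,cv2.MORPH_CLOSE,np.ones((5,5)));m=cv2.morphologyEx(m,cv2.MORPH_OPEN,np.ones((5,5)))
    cn=max(cv2.findContours(m,0,1)[0],key=cv2.contourArea); x,y,w,h=cv2.boundingRect(cn); print(n,'bbox crop*2.5',[v*2.5 for v in (x,y,x+w,y+h)])
E
```

```text
flat tri [array([ 0.6027, -0.0538,  0.0604]), array([ 0.6039, -0.0645,  0.0606])]
c0 flat len 0.010765508942872745 yaw 6.449751578076609 mid [ 0.60323695 -0.05920247] ctr [ 0.60075278 -0.0594833 ] net [ 0.60096887 -0.05896119]
c1 flat len 0.01084417624354844 yaw 7.234139016269352 mid [ 0.60317603 -0.05906398] ctr [ 0.60069593 -0.05937879] net [ 0.60238319 -0.05801704]
knob tri [array([0.5622, 0.1391, 0.0335]), array([0.5424, 0.1428, 0.0328]), array([0.564 , 0.1387, 0.0253]), array([0.5204, 0.1465, 0.0398])]
c2 yawline -10.544242406238666 yawends -10.548152707343585 0.020282481721394345 0.04673794445801738 ctr [0.53870161 0.14327624]
c3 yawline -10.963067682603738 yawends -7.265904240174707 0.019702649989870803 0.04611573393412937 ctr [0.53869793 0.14346681]
net [ 0.53788348  0.14529544 -0.00719014] [array([0.5389, 0.1449, 0.    ]), array([0.5392, 0.146 , 0.    ]), array([0.5383, 0.1444, 0.013 ]), array([0.5366, 0.1456, 0.013 ])]
tcp px [np.float64(250.77333565605463), np.float64(251.3634858670411)] [np.float64(201.55411961120058), np.float64(251.31829291975413)] [0.50921069 0.16652818 0.07640727]
c2 bbox crop*2.5 [95.0, 65.0, 237.5, 220.0]
c3 bbox crop*2.5 [70.0, 45.0, 240.0, 232.5]
```

```bash
python3 - <<'E'
from h import *
import json
y=np.radians(-10.7); k=(.5387,.1434)
env.move_to([*k,.075],down(y)); 
print(env.servo_line([*k,.0165],velocity=.12,force_limit=8))
env.grab(60); print('w',env.current_width(),env.current_grasp_force(),env.current_tcp_pos())
env.servo_line([*k,.12],velocity=.2)
print('w',env.current_width(),env.current_grasp_force(),env.current_tcp_pos())
env.move_to([.6007-.01,-.0594,.12],down(np.radians(6.8)))
ci=cam('wrist'); im=env.capture('wrist'); save(im,'h0.png'); json.dump({k:np.array(v).tolist() for k,v in ci.items()},open('wh0.json','w'))
print(tips(('knob','bore_end'),'wrist'),env.current_tcp_pos(),R.from_quat(np.roll(env.current_ee_rot(),-1)).as_matrix().round(3).tolist(),env.current_ft_force(),env.current_clock())
save(cv2.resize(im[150:310,150:350],(750,600),interpolation=cv2.INTER_CUBIC),'h0c.png')
E
```

```text
False
w 0.01454038098279068 61.23235143721104 [0.53929278 0.14346877 0.01703267]
w 0.01451964768402418 60.78943591564894 [0.53762257 0.14325675 0.11890492]
{'knob': [([190.7, 509.7], 0.65), ([236.2, 247.8], 0.55)], 'bore_end': [([249.8, 247.8], 0.75)]} [ 0.59011443 -0.05753508  0.11938308] [[0.993, 0.12, -0.001], [0.12, -0.993, 0.001], [-0.001, -0.001, -1.0]] [ 0.02814814 -0.46975803  0.5453592 ] 12.925
```

View pics/h0c.png

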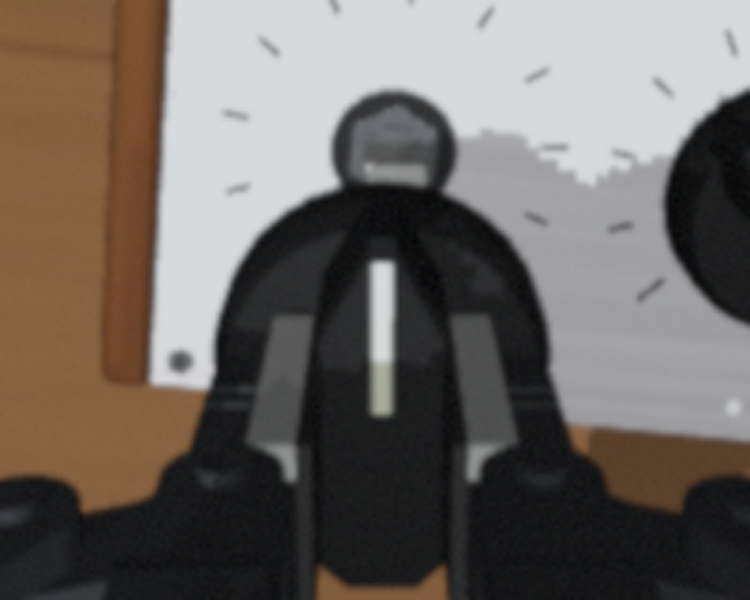

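The knob is held straight, with the pointer line along tool x and the line ends in the crop at (260,383) and (415,382). The bare shaft is visible just ahead at crop (150,393).

```bash
python3 - <<'E'
from h import *
import json
C={k:np.array(v) for k,v in json.load(open('wh0.json')).items()}
t=np.array([0.59011443,-0.05753508,0.11938308]); M=np.array([[0.993,.12,-.001],[.12,-.993,.001],[-.001,-.001,-1]])
for x,y in ((383,260),(382,415)):
    r,c=(y+.5)/3.75-.5+150,(x+.5)/3.75-.5+150
    print('tool',(M.T@(onz(C,(r,c),t[2]+.017)-t)).round(4))
# skirt front edge
for x,y,z in ((385,187,-.0025),(215,330,-.0025),(548,330,-.0025)):
    r,c=(y+.5)/3.75-.5+150,(x+.5)/3.75-.5+150
    print('skirt',(M.T@(onz(C,(r,c),t[2]+z)-t)).round(4))
env.wait(.3); print(env.current_tcp_pos(), env.current_qpos(),env.inverse_kinematics([.5907,-.0594,.12],down(np.radians(6.8))))
E
```

```text
tool [ 0.023  0.001 -0.017]
tool [ 0.0034  0.0009 -0.017 ]
skirt [0.0258 0.0013 0.0025]
skirt [ 0.0058 -0.0216  0.0025]
skirt [0.0057 0.0232 0.0025]
[ 0.59074685 -0.05875161  0.12015772] [-2.44856376e-01  3.55734657e-01  1.59589144e+00  2.69318040e-05
  1.18974276e+00  1.20630844e+00] [-2.45933112e-01  3.56095678e-01  1.59576474e+00 -4.44089210e-16
  1.18973223e+00  1.20618083e+00]
```

```bash
python3 - <<'E'
from h import *
import json
q=down(np.radians(6.8))
env.servo_line([.555,-.0645,.085],rot=q,velocity=.15); env.wait(.25)
t=np.array(env.current_tcp_pos());M=R.from_quat(np.roll(env.current_ee_rot(),-1)).as_matrix()
ci=cam('wrist'); im=env.capture('wrist'); save(im,'h1.png')
json.dump({**{k:np.array(v).tolist() for k,v in ci.items()},'t':t.tolist(),'M':M.tolist()},open('wh1.json','w'))
b=im[195:275,225:280].min(2); m=(b>100).astype(np.uint8)
n,l,s,c=cv2.connectedComponentsWithStats(m); i=1+np.argmax(s[1:,4]); print(s[i])
for r,cc in ((s[i][1]-.5,None),(s[i][1]+s[i][3]-.5,None)):
    cols=np.where(l==i)[1].mean()+225
    print('line tool',(M.T@(onz(ci,(r+195,cols),t[2]+.017)-t)).round(4))
pr=proj(ci,(.6007,-.0594,.0605)); print(pr,t,env.current_clock())
r,c=map(int,pr); r0,c0=max(0,r-45),c-60; print(r0,c0)
save(cv2.resize(im[r0:r0+90,c0:c0+120],(800,600),interpolation=cv2.INTER_CUBIC),'h1c.png')
E
```

```text
[  0   0  55  13 372]
line tool [ 0.0343  0.0002 -0.0169]
line tool [ 0.0285  0.0002 -0.0169]
[np.float64(155.47082559079536), np.float64(251.26366251843226)] [ 0.5564541  -0.06472113  0.08610367] 14.0083
110 191
```

View pics/h1c.png

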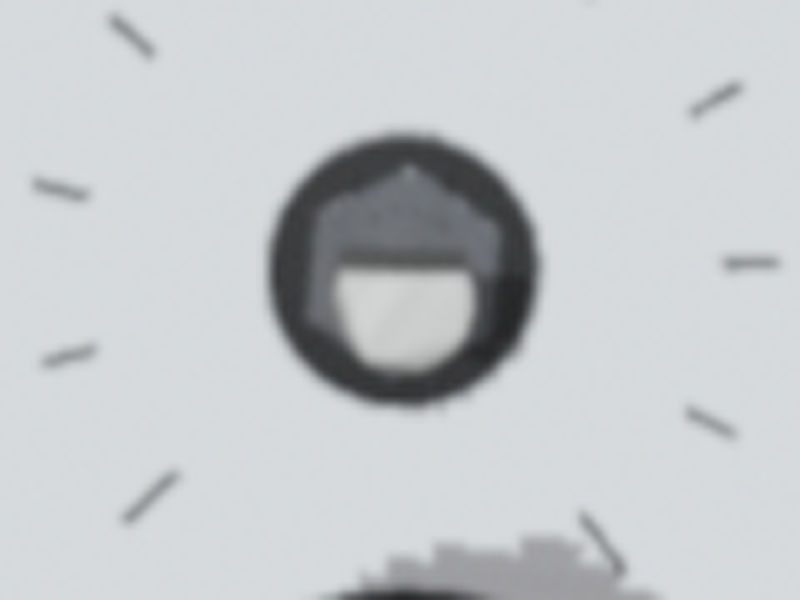

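The D-shaft is seen from above with its flat edge running from crop (266,335) to (268,475), parallel to image rows, so the tool yaw matches. I now compute the knob-to-shaft offset from this frame.

```bash
python3 - <<'E'
from h import *
import json
C={k:np.array(v) for k,v in json.load(open('wh1.json')).items()}; t,M=C['t'],C['M']
im=cv2.imread('pics/h1.png'); 
b=im[212:270,238:266].min(2); m=(b>100).astype(np.uint8)
n,l,s,c=cv2.connectedComponentsWithStats(m); print(s[1:])
i=1+np.argmax(s[1:,4]); rr,cc=np.where(l==i); rr=rr+212;cc=cc+238
T=[]
for r in (rr.min()-.5,rr.max()+.5):
    p=M.T@(onz(C,(r,cc.mean()),t[2]+.017)-t); print('line tool',p.round(4)); T.append(p)
px=lambda x,y:((y+.5)/6.6667-.5+110,(x+.5)/6.6667-.5+191)
a,b=[onz(C,px(*p),.0605) for p in ((335,266),(475,268))]
d=(b-a)[:2]; nr=np.array([-d[1],d[0]])/np.linalg.norm(d); ctr=(a+b)[:2]/2-.0025*nr
lo=onz(C,px(402,372),.0605); print('low->ctr',(lo[:2]+nr*.006).round(4))
print('shaft ctr',ctr.round(4),'len',np.linalg.norm(d),'yaw',np.degrees(np.arctan2(nr[1],nr[0])),'tool yaw',np.degrees(np.arctan2(M[1,0],M[0,0])))
u=(T[0]+T[1])/2-[.0138,0,0]; print('knob axis in tool',u.round(4)); print('target tcp',(ctr-(M@u)[:2]).round(4), 'tcp',t)
E
```

```text
[[ 10   7   8  42 288]]
line tool [ 0.0235 -0.     -0.0169]
line tool [ 0.0035 -0.     -0.017 ]
low->ctr [ 0.6012 -0.0592]
shaft ctr [ 0.6014 -0.0593] len 0.011417640793438958 yaw 5.997178978914385 tool yaw 6.810169950491442
knob axis in tool [-0.0003 -0.     -0.017 ]
target tcp [ 0.6017 -0.0593] tcp [ 0.5564541  -0.06472113  0.08610367]
```

```bash
python3 - <<'E'
from h import *
q=down(np.radians(6.4)); g=np.array([.6014,-.0593,.084])
env.servo_line(g.tolist(),rot=q,velocity=.12); env.wait(.4)
t=np.array(env.current_tcp_pos()); e=g-t; print('err',e.round(5))
c=g+e; env.servo_line(c.tolist(),rot=q,velocity=.05); env.wait(.4)
t=np.array(env.current_tcp_pos()); print('err',(g-t).round(5),env.current_ft_force(),env.current_clock())
for z in (.078,.074,.070,.066):
    h=env.servo_line([c[0],c[1],z],rot=q,velocity=.02,force_limit=10)
    print(z,h,np.round(env.current_tcp_pos(),4),np.round(env.current_ft_force(),2),np.round(env.current_moment(),2))
    if h: break
print(env.current_width(),env.current_clock())
E
```

```text
err [ 3.e-04  7.e-05 -8.e-05]
err [-2.8e-04 -8.0e-05  1.1e-04] [0.44356825 0.26918402 0.08784059] 15.6
0.078 False [ 0.6015 -0.0592  0.0777] [-0.8  -0.6  -0.96] [-0.03 -0.01 -0.04]
0.074 False [ 0.6015 -0.0592  0.0738] [-0.19  0.58 -0.83] [-0.06  0.05 -0.02]
0.07 False [ 0.6015 -0.0592  0.0697] [ 0.23 -0.07 -0.81] [ 0.02 -0.03 -0.02]
0.066 False [ 0.6015 -0.0592  0.0657] [-0.06 -0.79 -1.36] [-0.02  0.01  0.01]
0.014457195550907402 17.1
```

It slid on without resistance. Now I press.

```bash
python3 - <<'E'
from h import *
q=down(np.radians(6.4)); c=np.array([.6015,-.0593])
for z in (.063,.061,.0595,.058,.0565):
    h=env.servo_line([*c,z],rot=q,velocity=.015,force_limit=18)
    f=env.current_ft_force(); print(z,h,np.round(env.current_tcp_pos(),4),np.round(f,2))
    if h or abs(f[2])>14: break
env.wait(.5); print(np.round(env.current_tcp_pos(),4),np.round(env.current_ft_force(),2),env.current_width(),env.current_grasp_force(),env.current_clock())
im=env.capture('wrist'); save(im,'f0.png')
E
```

```text
0.063 False [ 0.6019 -0.0594  0.0635] [0.57 0.03 1.7 ]
0.061 False [ 0.6019 -0.0593  0.0614] [-0.1   0.3   2.83]
0.0595 False [ 0.602  -0.0594  0.0608] [-1.5   1.32  7.59]
0.058 False [ 0.6021 -0.0594  0.0606] [-5.3   0.98 14.24]
[ 0.6021 -0.0594  0.0606] [-5.29  0.68 14.94] 0.01416510353538612 62.92453061789274 18.7333
```

View pics/f0.png

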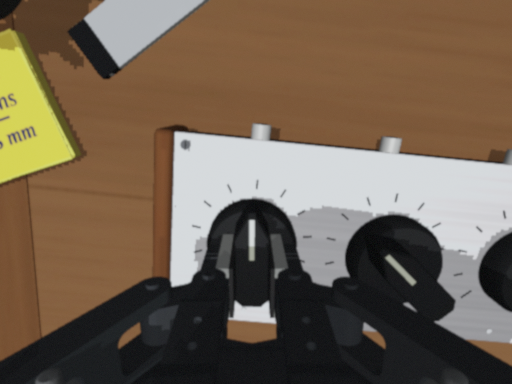

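The picture shows the knob seated on the left shaft at (245,250), held by the gripper, with the neighbouring knobs untouched. The hard stop came about 17 mm below first contact, which matches 13 mm of bore plus 4 mm of switch travel. The press is about 15 N, above the 5 N needed.

```bash
python3 -c "
from cell import env
print(env.job_done())"
```

```text
the job is handed in; nothing more can be done
None
```

The job is handed in: the loose knob is fully home on the left D-shaft and the gripper is holding it pressed down on its switch with about 15 N. The robot clock read about 19 s of the 42 s allowed, and the handover call gave no verdict.

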